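# Seat the two-eared block in the block heater

### The job

Fit the vial block with two ears (not the one with four) into the small block heater: pick it up by its upright handle, turn it above the heater's round collar until its ears point at the two gaps in the collar, and lower it gently, pressing only lightly, until it has dropped fully home and stands on the heater's plate with its ears in the gaps. Let go of it only once it is down, and leave the four-eared block where it is.

Things in the scene. Friction and masses are not known exactly. Their poses are not given: they have to be found in the camera images.
- block_mid (a point): Two-eared block, loose aluminium, 80 mm high: body 52 mm dia., 36 high; two opposite ears 16 wide, 20 high at its foot, 88 mm tip to tip; upright flat handle on top, 44 long, 12 thick, 44 high. Point on its axis 40 mm above the underside, 4 above the body's top; grip the handle 22 mm above the point. x along ears and handle, y across it, z up; half turns are equal. About 0.3 kg; starts upright.
- cross_block_mid (a point): The other block, loose, same metal, body and handle but four ears in a cross, so it cannot enter the collar. Point on its axis 40 mm above its underside, x along the handle, z up. Leave it alone.
- well (a point): Centre of the heater's level plate, 42 mm above the bench. The block stands here, inside a black collar, inner radius 36, outer 54, 30 mm high, with two opposite gaps 36 mm wide at the inner wall. x points through one gap (other at -x), z up. Play 10 mm all round; ears enter within about 15 degrees of x. The white case, 185 x 150 mm, 40 high, is fixed to the bench; controls on its -x side.
Mind the look-alikes: they are no part of the job. What is shaped like the part that bears block_mid but blue or green is not meant.

How it is judged:
By the outcome, as a careful person would: the job done as asked, in the order asked, and still so for the second after the job is handed in, with the robot touching nothing.
It also fails if it takes over 38 s, if anything falls off the work surface, if the arm or the gripper's body presses on something with over 40 N, if the wrist force passes 120 N, or if a joint passes its speed limit or range.

### The arm

A 7-joint arm with a two-finger parallel gripper is mounted at the origin on a cart in front of the work surface, level with it; the furniture and walls round the work are solid. World frame = base frame: x ahead of the robot, y to its left, z up, the work surface at z = 0. Lengths are in m, angles in rad, forces in N, time in s.
With the tool pointing down it reaches from about 0.4 to 0.85 m from the base axis. Payload 4.5 kg.
Tool frame: the origin (TCP) lies where the fingers leave the gripper's body, on its centre line; the fingertips stand 64 mm ahead of it and the grasp point (between the pads) lies 45 mm ahead of it; z points along the fingers, y is the direction in which the jaws open and shut (so a half turn about z gives the same grasp; the last joint's range is limited). The gripper opens to 88 mm and grips with 3 to 60 N. Pads are 18 mm wide; open, the fingers measure 123 mm over their backs; the gripper's body (75 mm by 187 mm) begins 45 mm behind the grasp point.
Start: joints at [-1.123, 0.689, -0.195, 1.565, 0.157, 0.902, -0.215], TCP at [0.251, 0.572, 0.303] pointing down, gripper open.
Joint ranges: [-3.01, 3.01], [-0.46, 2.08], [-1.47, 1.51], [0.13, 2.56], [-1, 4.14], [0.04, 2.09], [-2.66, 2.66]. Speed limits (rad/s): [2.57, 2.57, 3.14, 3.14, 3.14, 3.14, 3.14].

### API

Orientations are given as a unit quaternion [x, y, z, w].
In Python, from plant import monitor, snapshot, workorder, finder gives the robot as it stands.
- The arm moves only by the tool carry_out, never from a script. Its argument "motion" is one flat list of numbers, 6 for each row, row after row: the shift along the tool's x, y, z in cm, then the turn, a rotation vector about the tool's x, y, z in rad. In form: [x, y, z, rx, ry, rz, x, y, z, rx, ry, rz, ...]. A call has 1 to 8 rows; each row shifts and turns the commanded pose from where the row before left it, along the tool's axes as they then stand; what a row does not reach is not made up. A row lasts 1/8 s, in which the tool goes at most 62.5 mm and 10.7 degrees, less where a joint would pass 70% of its speed; a pose out of reach is approached as far as the arm can. A call with a gripper value outside its range is refused whole. "hand" is the finger opening in cm, from 0 to 8.81, set as the call begins (left out, the last holds). The fingers move at their own pace and stop on an object; "grip_force" is the grip in N (left out, the last holds). Time passes only in rows, so rows that do not move let the fingers close. It gives the time, the measured TCP pose, the force and the opening at its end, in the units of the state.
- monitor.get_state(): the state, without advancing time (a new reading comes with each control period).
- snapshot(name): name is "scene" or "top" or "wrist"; returns a dict with "frame" (400x640x3 uint8, red, green, blue), "range_z" (400x640 float32, m along the optical axis (not along the pixel's ray), 0 where there is no reading), "fx", "fy", "cx", "cy" (pixels), "rvec" (rotation vector, rad) and "tvec" (3), from world to camera coordinates, as OpenCV has them; the wrist camera has in their place "hand_eye" (4x4, takes a point from camera to tool coordinates, whose origin is the TCP and whose axes are the flange's). Camera axes: x right, y down, z forward; pixel columns grow to the right and rows downward; lengths in m; the calibration is good to about 2 mm. The wrist camera is an equidistant fisheye: a pixel r from the principal point sees the ray r / f radians off the axis. A picture is of the moment at which its call begins: read the wrist's pose just before it.
- workorder.finish_job(): hands the job in, once; it reports no verdict.
Trained networks look in a picture, given as the dict that the camera call returned (one of the last four; its "shot" number tells which), for a name from the list of things; names that differ only in an ending like _2 or _b are one class to them, and where a whole thing is asked for, a point or a joint stands for the part that bears it (a point fixed in the world has none). Each returns a list of dicts, best first, with "p" (0 to 1); they miss things now and then, are a little off and sometimes report something else, mostly with a low value. They report only what shows in the picture. A call takes as long as a camera call. They do not tell look-alikes from the thing itself.
- finder.masks_of(picture, thing): "pixels" (400x640 bool, what is visible of it) and "extent" ([left, top, right, bottom] in pixels, round what is visible of it).
The state is a dict: "clock": time; "q": joint angles; "qd": joint speeds; "joint_torque": joint torques, N m; "tool_pos": TCP position; "eef_rot": TCP orientation; "contact_force": force on the tool from outside, world axes, zero at the start; "moment": the same for the moment, N m; "opening": opening from 0.0 (shut) to 1.0 (fully open).
Only numpy, scipy, OpenCV 4.12 (cv2) and the standard library are available. Lean on these libraries where they do the work, as an engineer would, in place of code of your own. Each camera call takes 0.05 s, during which the arm holds its last target. There are 200 camera calls.

## Working session

There is one attempt and no reset: what is moved stays moved. The work goes in short steps, Python scripts to look and compute and a tool call to move; the robot and the scene stay as the last step left them, time stands still between calls to the robot, and variables do not carry over. Pictures are saved under pics/ and viewed, about 8 in all and at most 12, crops included, and the job is handed in when it is done.

Besides the shell and the picture viewer there is one more tool, called after "Call:" as name(argument=value, ...) on one line, values as JSON. carry_out: Moves the arm, as the interface text tells. Its arguments: {"type":"object","properties":{"motion":{"type":"array"},"hand":{"type":"number"},"grip_force":{"type":"number"}},"required":["motion"]}

```bash
mkdir -p pics; cat > h.py <<'E'
import numpy as np, cv2
from scipy.spatial.transform import Rotation as R
from plant import monitor, snapshot, workorder, finder
def save(n,im): cv2.imwrite('pics/'+n+'.png',cv2.cvtColor(np.ascontiguousarray(im),cv2.COLOR_RGB2BGR))
def cloud(s):
    """world points (H,W,3) for scene/top"""
    z=s['range_z']; v,u=np.indices(z.shape)
    c=np.stack([(u-s['cx'])/s['fx']*z,(v-s['cy'])/s['fy']*z,z],-1)
    Rm=R.from_rotvec(np.ravel(s['rvec'])).as_matrix()
    w=(c-np.ravel(s['tvec']))@Rm
    w[z<=0]=np.nan
    return w
E
python3 - <<'E'
from h import *
st=monitor.get_state(); print(st['clock'],st['tool_pos'],st['eef_rot'],st['opening'])
ims=[]
for n in('scene','top'):
    s=snapshot(n); ims.append(s['frame']); w=cloud(s)
    for t in('block_mid','cross_block_mid','well'):
        for m in finder.masks_of(s,t)[:4]:
            p=w[m['pixels']]; print(n,t,round(m['p'],2),m['extent'],np.nanmedian(p,0).round(3),np.nanmax(p[:,2]).round(3) if len(p) else '')
save('a',cv2.resize(np.vstack(ims),(640,800))[:, :] if 0 else np.vstack(ims)[:, :]) if 0 else [save('scene1',ims[0]),save('top1',ims[1])]
E
```

```text
0.0 [0.25114779 0.57175353 0.30189062] [ 2.05384630e-01  9.78680888e-01 -9.26353880e-04 -1.21251944e-04] 0.9994785941910509
scene block_mid 0.77 [347.8, 195.1, 379.4, 233.2] [ 0.533 -0.111  0.037] 0.083
scene block_mid 0.64 [359.3, 323.1, 406.6, 360.1] [ 0.333 -0.318  0.036] 0.083
scene block_mid 0.61 [435.5, 215.3, 461.2, 259.8] [ 0.597 -0.289  0.036] 0.082
scene cross_block_mid 0.66 [383.6, 257.0, 432.0, 301.8] [ 0.464 -0.28   0.036] 0.083
scene well 0.72 [213.6, 133.0, 298.6, 200.4] [0.472 0.183 0.041] 0.075
top block_mid 0.67 [422.4, 226.0, 448.1, 261.7] [ 0.34  -0.306  0.034] 0.084
top block_mid 0.62 [333.8, 139.9, 355.9, 177.8] [ 0.537 -0.102  0.034] 0.084
top block_mid 0.6 [404.1, 115.3, 428.3, 150.8] [ 0.606 -0.278  0.034] 0.083
top block_mid 0.6 [397.9, 169.6, 426.7, 199.2] [ 0.474 -0.266  0.033] 0.083
top cross_block_mid 0.93 [397.5, 170.4, 429.8, 198.5] [ 0.474 -0.266  0.032] 0.083
top well 0.56 [172.5, 135.1, 251.6, 222.6] [0.481 0.21  0.04 ] 0.076
```

View pics/scene1.png

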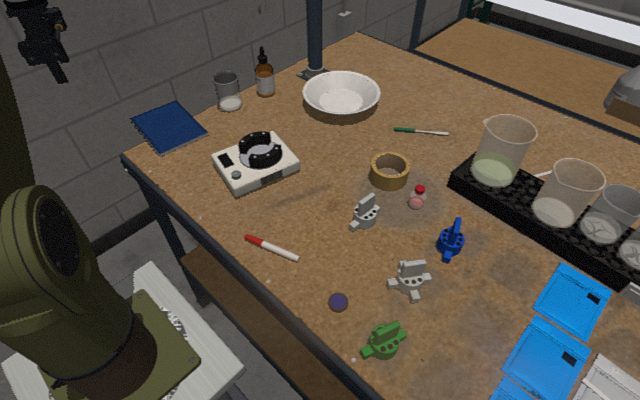

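View pics/top1.png

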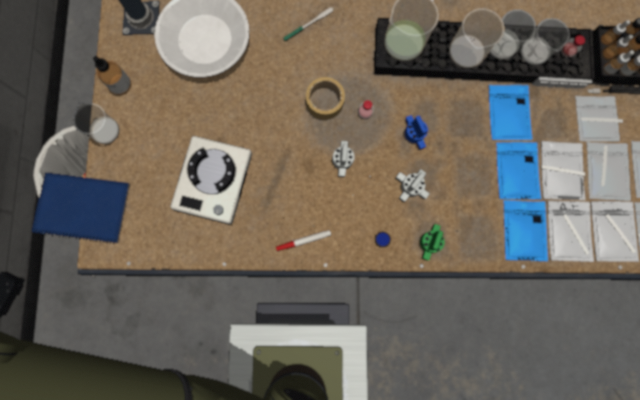

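Scene picture: candidates are the silver two-eared block (365,212), the blue one (451,238), the green one (384,341) and the silver four-eared block (409,278). I choose the silver one at (365,212), top (344,158). The heater is at (258,155), top (211,175). Next I measure both and check close crops.

```bash
python3 - <<'E'
from h import *
crops=[]
for n,bc,wc in(('scene',(365,212),(258,155)),('top',(344,158),(211,175))):
    s=snapshot(n); w=cloud(s)
    for c in(bc,wc):
        crops.append(cv2.resize(s['frame'][c[1]-45:c[1]+45,c[0]-50:c[0]+50],(400,290),interpolation=cv2.INTER_CUBIC))
    p=w.reshape(-1,3)
    b=p[(np.hypot(p[:,0]-.537,p[:,1]+.105)<.06)]
    h=b[(b[:,2]>.055)]; e=b[(b[:,2]>.012)&(b[:,2]<.025)]; t=h[h[:,2]>.078]
    for nm,q in(('handle',h),('top',t),('ears',e)):
        if len(q)<4: print(nm,len(q));continue
        r=cv2.minAreaRect((q[:,:2]*1000).astype(np.float32)); 
        ev,V=np.linalg.eigh(np.cov(q[:,:2].T)); print(n,nm,len(q),r,q.mean(0).round(4),np.degrees(np.arctan2(V[1,1],V[0,1])).round(1),(np.sqrt(ev)*1000).round(1),np.nanmax(q[:,2]).round(3))
    g=p[(np.hypot(p[:,0]-.475,p[:,1]-.2)<.14)]
    c=g[(g[:,2]>.066)&(g[:,2]<.085)]; k=g[(g[:,2]>.03)&(g[:,2]<.05)]
    cen,rad=cv2.minEnclosingCircle((c[:,:2]*1000).astype(np.float32)); print(n,'collar',len(c),cen,rad,np.median(c[:,2]),'case',cv2.minAreaRect((k[:,:2]*1000).astype(np.float32)))
    a=np.degrees(np.arctan2(c[:,1]-cen[1]/1e3,c[:,0]-cen[0]/1e3)); print(np.histogram(a,36,(-180,180))[0])
save('crops',np.vstack([np.hstack(crops[:2]),np.hstack(crops[2:])]))
E
```

```text
scene handle 186 ((543.1744384765625, -106.80192565917969), (12.506664276123047, 43.7707633972168), 85.66324615478516) [ 0.5407 -0.1083  0.0727] 173.4 [ 3.4 13.5] 0.083
scene top 78 ((543.21875, -106.38825988769531), (11.454056739807129, 43.25411605834961), 86.38200378417969) [ 0.5435 -0.1064  0.0801] 176.3 [ 3.3 12.5] 0.083
scene ears 157 ((542.4296264648438, -112.19205474853516), (39.188594818115234, 87.94872283935547), 77.12220764160156) [ 0.5286 -0.1114  0.0191] 171.2 [10.1 26.7] 0.025
scene collar 480 (503.6352844238281, 208.00189208984375) 56.154850006103516 0.07202415933479739 case ((486.08843994140625, 209.12771606445312), (153.9364471435547, 184.19256591796875), 76.17530059814453)
[ 0  3 23 21 24 24 25 24 21 22 20 20 16  9  0  0  0  0  0 12 19 18 18 21
 18 18 21 16 16 17 14 20  0  0  0  0]
top handle 106 ((543.0640869140625, -104.11778259277344), (11.782549858093262, 42.107139587402344), 87.55577087402344) [ 0.5418 -0.1037  0.0765] 176.7 [ 3.5 12.8] 0.083
top top 53 ((544.1052856445312, -104.5766372680664), (11.160903930664062, 39.41472244262695), 84.74053955078125) [ 0.5438 -0.1046  0.0796] 173.6 [ 3.3 11.3] 0.083
top ears 99 ((542.8484497070312, -106.35157775878906), (46.182552337646484, 84.42465209960938), 65.88668060302734) [ 0.5289 -0.102   0.0184] 177.3 [ 8.7 29.5] 0.025
top collar 627 (504.884765625, 208.47488403320312) 54.90177917480469 0.07082923383820246 case ((487.5484313964844, 212.54745483398438), (151.78538513183594, 185.19039916992188), 76.300537109375)
[ 0  6 30 27 28 29 27 27 27 25 25 27 21 15  0  0  0  0  0  6 27 27 27 27
 28 27 23 29 26 26 23 17  0  0  0  0]
```

View pics/crops.png

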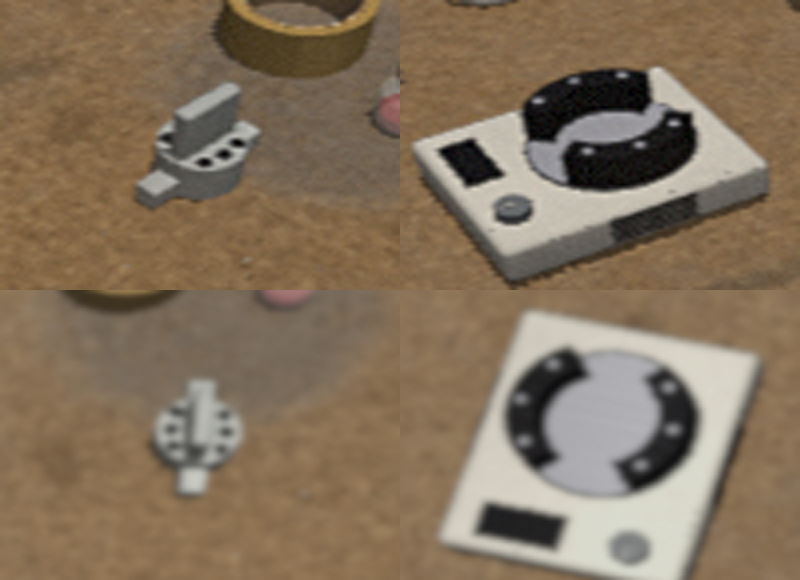

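The crop confirms it: the silver block has exactly two ears, at (0.543, -0.106), handle about -5°, top z about 0.080. The heater collar is at (0.504, 0.208) with gaps at about -14° and 166°, controls on the near side. Setting out towards the block.

Call:
carry_out(motion=[-3.4,-3.15,0.3,0,0,0,-3.4,-3.15,0.3,0,0,0,-3.4,-3.15,0.3,0,0,0,-3.4,-3.15,0.3,0,0,0,-3.4,-3.15,0.3,0,0,0,-3.4,-3.15,0.3,0,0,0,-3.4,-3.15,0.3,0,0,0,-3.4,-3.15,0.3,0,0,0], hand=8.8)

```text
clock: 1.5
tool_pos: [0.3997, 0.231, 0.2789]
eef_rot: [0.205, 0.979, 0.0, 0.0]
contact_force: [0.3, -0.0, -0.9]
opening: 0.999
```

Call:
carry_out(motion=[-3.4,-3.15,0.3,0,0,0,-3.4,-3.15,0.3,0,0,0,-3.4,-3.15,0.3,0,0,0,-3.4,-3.15,0.3,0,0,0,-3.4,-3.15,0.3,0,0,0,-3.4,-3.15,0.3,0,0,0,-3.4,-3.15,0.3,0,0,0,-3.4,-3.15,0.3,0,0,0])

```text
clock: 2.5
tool_pos: [0.5474, -0.1094, 0.2548]
eef_rot: [0.205, 0.979, 0.0, 0.0]
contact_force: [0.2, 1.3, 0.1]
opening: 0.996
```

Call:
carry_out(motion=[0,0,0,0,0,-0.11,0,0,0,0,0,-0.11,0,0,0,0,0,-0.11,0,0,0,0,0,0])

```text
clock: 3.0
tool_pos: [0.5468, -0.1081, 0.2547]
eef_rot: [0.043, 0.999, 0.0, 0.0]
contact_force: [-0.7, -0.5, 0.8]
opening: 0.995
```

```bash
cat >> h.py <<'E'
def pose():
    st=monitor.get_state(); T=np.eye(4); T[:3,:3]=R.from_quat(st['eef_rot']).as_matrix(); T[:3,3]=st['tool_pos']; return T
def wrist():
    """snapshot + (H,W,3) cloud in world"""
    T=pose(); s=snapshot('wrist'); z=s['range_z']; v,u=np.indices(z.shape)
    dx=(u-s['cx'])/s['fx']; dy=(v-s['cy'])/s['fy']; th=np.hypot(dx,dy)+1e-9
    k=np.tan(np.minimum(th,1.5))/th
    c=np.stack([dx*k*z,dy*k*z,z,np.ones_like(z)],-1)
    w=(c@(T@s['hand_eye']).T)[...,:3]; w[(z<=0)|(th>1.45)]=np.nan
    return s,w
def rect(q): return cv2.minAreaRect((q[:,:2]*1000).astype(np.float32))
def tool_delta(p,ang=None):
    """cm in tool axes to bring TCP to world p; rz for jaw (y) angle ang deg"""
    T=pose(); d=T[:3,:3].T@(np.array(p)-T[:3,3])*100
    a=np.degrees(np.arctan2(T[1,1],T[0,1])); 
    return d.round(2), a.round(1), None if ang is None else np.radians(-((ang-a+90)%180-90)).round(3)
E
python3 - <<'E'
from h import *
s,w=wrist(); save('w1',s['frame'])
for m in finder.masks_of(s,'block_mid')[:3]: print(m['p'],m['extent'])
p=w.reshape(-1,3); b=p[np.hypot(p[:,0]-.543,p[:,1]+.106)<.06]
for lo,hi in((.055,.09),(.075,.09),(.012,.03)):
    q=b[(b[:,2]>lo)&(b[:,2]<hi)]; print(lo,len(q),rect(q),np.percentile(q[:,2],[50,95]).round(4))
print(tool_delta([.543,-.1055,.107],85))
E
```

```text
0.97 [157.0, 215.9, 210.3, 283.6]
0.77 [299.6, 138.2, 354.5, 220.0]
0.59 [94.2, 0.0, 157.4, 68.9]
0.055 745 ((545.92626953125, -105.28702545166016), (12.311358451843262, 44.073055267333984), 85.48207092285156) [0.0792 0.0806]
0.075 701 ((545.9216918945312, -105.3059310913086), (12.291556358337402, 44.063663482666016), 85.57978820800781) [0.0793 0.0807]
0.012 385 ((544.8221435546875, -108.88784790039062), (43.33137130737305, 87.01582336425781), 71.18590545654297) [0.0198 0.0261]
(array([ 0.4 ,  0.21, 14.78]), np.float64(85.1), np.float64(0.001))
```

View pics/w1.png

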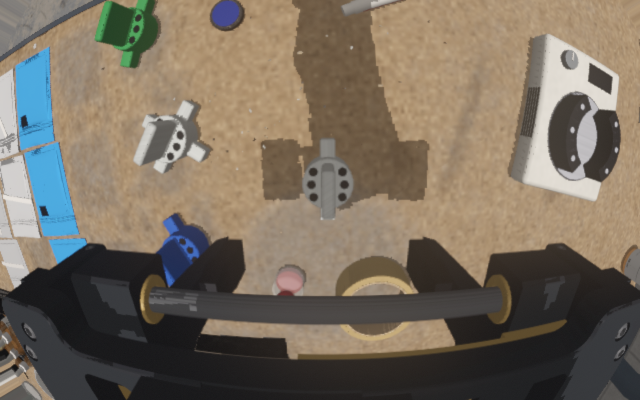

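The wrist picture shows the two-eared silver block just under the gripper at (328,180), with the handle square to the jaws. Blue (183,245), green (125,30) and the four-eared block (170,138) are well clear. Lowering.

Call:
carry_out(motion=[0.05,0.1,2.5,0,0,0,0.05,0.1,2.5,0,0,0,0.03,0.08,2.5,0,0,0,0,0,2.5,0,0,0,0,0,2.0,0,0,0,0,0,1.6,0,0,0,0,0,1.2,0,0,0,0,0,0,0,0,0])

```text
clock: 4.1
tool_pos: [0.5454, -0.1049, 0.1061]
eef_rot: [0.042, 0.999, -0.0, -0.001]
contact_force: [-0.3, -0.7, 0.8]
opening: 0.998
```

Call:
carry_out(motion=[0,0,0,0,0,0,0,0,0,0,0,0,0,0,0,0,0,0,0,0,0,0,0,0,0,0,0,0,0,0,0,0,0,0,0,0,0,0,0,0,0,0,0,0,0,0,0,0], hand=0, grip_force=30)

```text
clock: 5.1
tool_pos: [0.5456, -0.1051, 0.1067]
eef_rot: [0.042, 0.999, -0.0, -0.0]
contact_force: [-0.2, -1.8, -2.9]
opening: 0.133
```

Call:
carry_out(motion=[0,0,-0.5,0,0,0,0,0,-1.5,0,0,0,0,0,-2.5,0,0,0,0,0,-2.5,0,0,0,0,0,-2.5,0,0,0,0,0,-1.5,0,0,0,0,0,-1,0,0,0,0,0,0,0,0,0])

```text
clock: 6.1
tool_pos: [0.5458, -0.1051, 0.2271]
eef_rot: [0.042, 0.999, 0.0, 0.0]
contact_force: [0.4, 0.1, -2.8]
opening: 0.135
```

```bash
python3 - <<'E'
from h import *
print(tool_delta([.504,.208,.226],76)); st=monitor.get_state(); print(st['contact_force'],st['opening'],st['q'])
E
```

```text
(array([ 6.79, 30.85,  0.11]), np.float64(85.2), np.float64(0.16))
[ 0.39475923  0.0896561  -2.77568569] 0.13503175624060673 [ 0.33207162  0.72240424 -0.3783518   1.84429907  0.41400855  0.65229518
  1.19341461]
```

Call:
carry_out(motion=[0.33,1.5,0,0,0,0,0.66,3,0,0,0,0,0.92,4.2,0,0,0,0,0.92,4.2,0,0,0,0,0.92,4.2,0,0,0,0,0.92,4.2,0,0,0,0,0.92,4.2,0,0,0,0,0.66,3,0,0,0,0])

```text
clock: 7.1
tool_pos: [0.5055, 0.1879, 0.226]
eef_rot: [0.04, 0.999, 0.001, -0.001]
contact_force: [0.1, -0.1, -3.0]
opening: 0.132
```

Call:
carry_out(motion=[0.35,1.6,0,0,0,0,0.17,0.75,0,0,0,0,0,0,0,0,0,0.04,0,0,0,0,0,0.08,0,0,0,0,0,0.04,0,0,0,0,0,0,0,0,0,0,0,0])

```text
clock: 7.98
tool_pos: [0.5041, 0.2076, 0.2267]
eef_rot: [0.122, 0.993, -0.0, 0.0]
contact_force: [-0.2, 0.9, -2.6]
opening: 0.133
```

```bash
cat > look.py <<'E'
from h import *
import sys
T=pose(); print('TCP',T[:3,3].round(4),tool_delta(T[:3,3],76))
for n in('scene','top','wrist'):
    if n=='wrist': s,w=wrist()
    else: s=snapshot(n); w=cloud(s)
    if n!='top':save(n+sys.argv[1],s['frame'])
    p=w.reshape(-1,3); g=p[np.hypot(p[:,0]-.504,p[:,1]-.208)<.075]
    c=g[(g[:,2]>.066)&(g[:,2]<.078)]
    if len(c)>10:
        cen,rad=cv2.minEnclosingCircle((c[:,:2]*1000).astype(np.float32)); a=np.degrees(np.arctan2(c[:,1]-cen[1]/1e3,c[:,0]-cen[0]/1e3))
        print(n,len(c),np.round(cen,1),round(rad,1)); print(np.histogram(a,36,(-180,180))[0])
    z0=T[2,3]-.107   # block underside by kinematics
    for nm,lo,hi in(('ears',.003,.019),('body',.024,.035)):
        q=g[(g[:,2]>max(z0+lo,.079))&(g[:,2]<z0+hi)]
        if len(q)>10: print(nm,len(q),rect(q),q[:,2].min())
E
python3 look.py 2
```

```text
TCP [0.5041 0.2076 0.2267] (array([0., 0., 0.]), np.float64(76.0), np.float64(0.0))
scene 426 [503.  207.3] 56.2
[ 0  3 21 24 25 23 22 24 23 20 19 17 18 11  0  0  0  0  0 12 19 15  5  6
  7 12 17 19 16 15 17 16  0  0  0  0]
ears 182 ((497.1859130859375, 195.14883422851562), (29.408540725708008, 87.56452941894531), 67.88109588623047) 0.12284503087637057
body 94 ((494.477783203125, 197.5782470703125), (29.616527557373047, 50.86973190307617), 48.943729400634766) 0.14387247859599117
wrist 3997 [506.5 207.5] 54.7
[  0  80 233 226 216 218 216 208 211 203 142  41   0   0   0   0   0   0
   0   0   0  27 130 198 201 214 213 211 221 221 229 138   0   0   0   0]
ears 406 ((476.8390197753906, 214.6045379638672), (44.96437072753906, 31.483488082885742), 76.77132415771484) 0.12294505494894079
body 467 ((491.91748046875, 214.4870147705078), (50.65530776977539, 23.257041931152344), 63.94062805175781) 0.1437373115988916
```

View pics/wrist2.png

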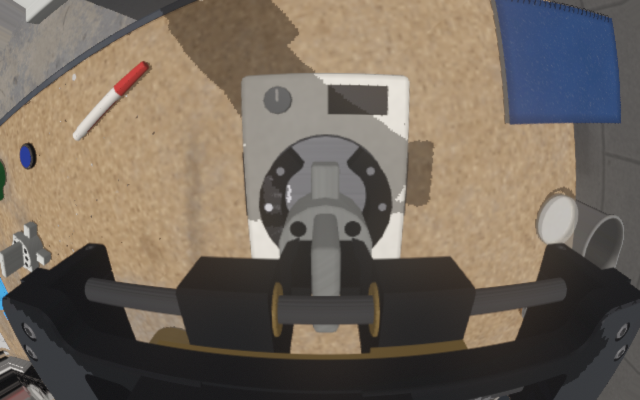

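The wrist picture shows the near ear (325,180) centred between the gap edges at about (297,165) and (352,165). All readings put the collar within 2 mm of the tool. Lowering gently.

Call:
carry_out(motion=[-0.1,0,0.8,0,0,0,0,0,1.2,0,0,0,0,0,1.2,0,0,0,0,0,0.8,0,0,0,0,0,0.5,0,0,0,0,0,0.4,0,0,0,0,0,0.3,0,0,0,0,0,0,0,0,0])

```text
clock: 9.12
tool_pos: [0.505, 0.2078, 0.1747]
eef_rot: [0.122, 0.993, 0.0, -0.0]
contact_force: [-0.2, 0.3, -2.6]
opening: 0.133
```

Call:
carry_out(motion=[0,0,0.4,0,0,0,0,0,0.4,0,0,0,0,0,0.4,0,0,0,0,0,0.4,0,0,0,0,0,0.3,0,0,0,0,0,0.2,0,0,0,0,0,0.1,0,0,0,0,0,0,0,0,0])

```text
clock: 10.12
tool_pos: [0.505, 0.2079, 0.1527]
eef_rot: [0.122, 0.993, 0.0, 0.0]
contact_force: [-0.8, 0.2, -2.1]
opening: 0.136
```

Call:
carry_out(motion=[0,0,0.1,0,0,0,0,0,0.1,0,0,0,0,0,0.1,0,0,0,0,0,0,0,0,0])

```text
clock: 10.62
tool_pos: [0.5049, 0.2078, 0.1496]
eef_rot: [0.122, 0.993, 0.0, -0.0]
contact_force: [0.1, 0.8, -2.4]
opening: 0.137
```

Call:
carry_out(motion=[0,0,0.1,0,0,0,0,0,0,0,0,0])

```text
clock: 10.88
tool_pos: [0.505, 0.2078, 0.1487]
eef_rot: [0.122, 0.993, 0.0, -0.0]
contact_force: [-0.6, -0.6, -2.1]
opening: 0.131
```

Call:
carry_out(motion=[0,0,0.1,0,0,0,0,0,0,0,0,0])

```text
clock: 11.12
tool_pos: [0.505, 0.2077, 0.1485]
eef_rot: [0.122, 0.993, -0.0, 0.0]
contact_force: [-1.1, -0.3, 4.6]
opening: 0.132
```

Contact: +4.6 N at underside height of about 0.042, the plate height. One look before letting go.

```bash
python3 - <<'E'
from h import *
s=snapshot('scene'); a=s['frame'][100:210,190:330]; s,w=wrist(); b=s['frame'][60:340,180:460]
save('seat',np.hstack([cv2.resize(a,(440,346),interpolation=3),cv2.resize(b,(346,346))]))
E
```

```text
(no output)
```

View pics/seat.png

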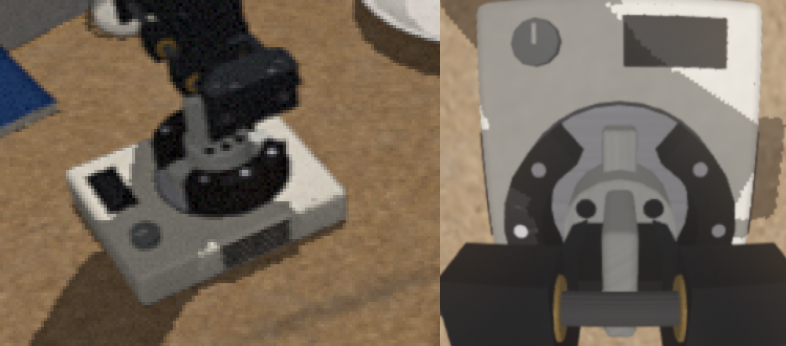

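The block is inside the collar, with its ear in the middle of the gap (619,150 in the crop). Releasing and backing straight up.

Call:
carry_out(motion=[0,0,0,0,0,0,0,0,0,0,0,0,0,0,0,0,0,0,0,0,0,0,0,0], hand=5)

```text
clock: 11.72
tool_pos: [0.505, 0.2079, 0.1476]
eef_rot: [0.122, 0.993, 0.0, -0.0]
contact_force: [-0.0, -1.2, -0.1]
opening: 0.555
```

Call:
carry_out(motion=[0,0,-0.5,0,0,0,0,0,-1.5,0,0,0,0,0,-3,0,0,0,0,0,-3,0,0,0,0,0,-3,0,0,0,0,0,-2,0,0,0,0,0,-1,0,0,0,0,0,0,0,0,0])

```text
clock: 12.72
tool_pos: [0.5052, 0.2079, 0.2885]
eef_rot: [0.122, 0.993, 0.0, 0.001]
contact_force: [0.1, 0.4, 0.1]
opening: 0.57
```

```bash
python3 - <<'E'
from h import *
print(monitor.get_state()['clock'],monitor.get_state()['opening'])
for n in('wrist','top','scene'):
    if n=='wrist': s,w=wrist(); f=s['frame']; save('fin',f)
    else: s=snapshot(n); w=cloud(s)
    p=w.reshape(-1,3); g=p[np.hypot(p[:,0]-.505,p[:,1]-.208)<.06]
    q=g[(g[:,2]>.105)&(g[:,2]<.135)]; k=p[(np.hypot(p[:,0]-.47,p[:,1]+.27)<.06)&(p[:,2]>.06)&(p[:,2]<.1)]
    if len(q)>5: print(n,'handle',len(q),rect(q),np.percentile(q[:,2],[50,90]).round(4))
    if len(k)>5: print(n,'cross handle',len(k),rect(k))
E
```

```text
12.725 0.5701789870510771
wrist handle 718 ((504.52288818359375, 207.87049865722656), (11.205474853515625, 42.761878967285156), 75.9398193359375) [0.1215 0.1225]
wrist cross handle 281 ((480.5012512207031, -272.43402099609375), (15.208611488342285, 45.405635833740234), 53.25609588623047)
top cross handle 107 ((478.2497863769531, -271.6313781738281), (11.898416519165039, 42.8515739440918), 52.61268615722656)
scene handle 147 ((502.943359375, 206.6018524169922), (14.643827438354492, 43.39508056640625), 73.03832244873047) [0.1174 0.1228]
scene cross handle 241 ((477.87042236328125, -273.69384765625), (12.82882022857666, 43.52182388305664), 53.56599044799805)
```

View pics/fin.png

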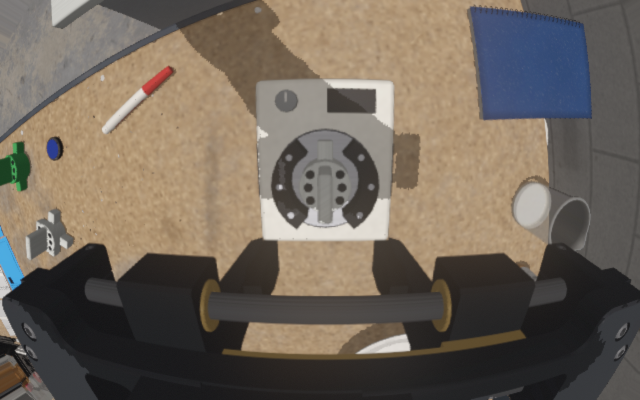

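The block stands upright in the collar at (325,185) with its ears in the gaps. The handle top is at z = 0.122, which is the 42 mm plate plus the 80 mm block. The gripper is clear, so I'm handing in.

```bash
python3 -c "
from plant import workorder; print(workorder.finish_job())"
```

```text
the job is handed in; nothing more can be done
None
```

The two-eared silver block is seated in the heater, and the job is handed in at about 13 s of the 38 s allowed. I gripped it by the handle, turned it about 9° above the collar, and lowered it until it touched the plate. The last reading before release was about 4.6 N upward, roughly 7 N above the hanging reading. I let go only then and backed straight up.

- **Seating:** after release, the handle top measured z = 0.122 m, which matches the plate height plus the block height.
- **Position and angle:** the handle centre is within about 1–2 mm of the collar centre. Its direction is about -14°, matching the gaps, and the last wrist picture shows the ears in them.
- **Other block:** the four-eared block was not touched.
- **Disagreements:** the scene camera read the final handle position and angle about 1.5 mm and 3° away from the wrist camera, which is within the play. The top camera returned no reading on the seated handle.

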